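# Sort the finger planes back onto their own rests

### The job

The three little brass finger planes have been put back on each other's rests. Move them round, parking one on the empty spare rest on the way, until every plane sits upright on the rest with its own colour, centred on the cork with its length along the rest's length (either way round). Don't tip a plane over, and leave the varnish bottle, the spool clamp and the pigment jar standing where they are.

Things in the scene. Friction and masses are not known exactly. Their poses are not given: they have to be found in the camera images.
- rest_red: Fixed wooden rest block, 100 x 66 x 15 mm (x, y, z), with a 12 to 15 mm wide red painted border around a 70 x 40 mm cork pad in its middle. Origin: centre of its underside (15 mm below the cork); x along its 100 mm side, z up. The red plane's own rest.
- rest_blue: Fixed wooden rest block, 100 x 66 x 15 mm (x, y, z), with a 12 to 15 mm wide blue painted border around a 70 x 40 mm cork pad in its middle. Origin: centre of its underside (15 mm below the cork); x along its 100 mm side, z up. The blue plane's own rest.
- rest_white: Fixed wooden rest block, 100 x 66 x 15 mm (x, y, z), with a 12 to 15 mm wide white painted border around a 70 x 40 mm cork pad in its middle. Origin: centre of its underside (15 mm below the cork); x along its 100 mm side, z up. The white plane's own rest.
- rest_spare: Fixed wooden rest block, 100 x 66 x 15 mm (x, y, z), with a plain dark wood border around a 70 x 40 mm cork pad in its middle. Origin: centre of its underside (15 mm below the cork); x along its 100 mm side, z up. The spare rest, empty at the start.
- plane_red: Loose brass finger plane, red painted block in its middle, dark wooden ball at its -x end; sole 62 x 30 mm (x, y), 0.13 to 0.22 kg. Origin: centre of its sole (underside); x along its length, z up. Flat parallel brass cheeks 30 mm apart across y, x = -16 to +24 mm, from the sole to 30 mm above it: grip across them from above. Starts on a rest that is not its own.
- plane_blue: Loose brass finger plane, blue painted block in its middle, dark wooden ball at its -x end; sole 62 x 30 mm (x, y), 0.13 to 0.22 kg. Origin: centre of its sole (underside); x along its length, z up. Flat parallel brass cheeks 30 mm apart across y, x = -16 to +24 mm, from the sole to 30 mm above it: grip across them from above. Starts on a rest that is not its own.
- plane_white: Loose brass finger plane, white painted block in its middle, dark wooden ball at its -x end; sole 62 x 30 mm (x, y), 0.13 to 0.22 kg. Origin: centre of its sole (underside); x along its length, z up. Flat parallel brass cheeks 30 mm apart across y, x = -16 to +24 mm, from the sole to 30 mm above it: grip across them from above. Starts on a rest that is not its own.
- varnish: Loose bystander: amber glass varnish bottle with a black cap, upright, 34 mm diameter, 75 mm high. Origin: centre of its underside, z up.
- spool_clamp: Loose bystander: spool clamp standing upright, two 34 mm pale wood discs on a steel rod with a brass wing nut, 81 mm high. Origin: centre of its underside, z up.
- pigment_jar: Loose bystander: yellow jar with a steel lid, upright, 38 mm diameter, 50 mm high. Origin: centre of its underside, z up.
Not all that is in view belongs to the job. Leave any turquoise look-alike of the plane_red alone. Leave any turquoise look-alike of the plane_blue alone.

How it is judged:
By the outcome, as a careful person would: the job done as asked, in the order asked, and still so for the second after the job is handed in, with the robot touching nothing.
It also fails if it takes over 115 s, if anything falls off the work surface, if the arm or the gripper's body presses on something with over 40 N, if the wrist force passes 120 N, or if a joint passes its speed limit or range.

### The arm

A 7-joint arm with a two-finger parallel gripper is mounted at the origin on the work surface. World frame = base frame: x ahead of the robot, y to its left, z up, the work surface at z = 0. Lengths are in m, angles in rad, forces in N, time in s.
With the tool pointing down it reaches from about 0.35 to 0.9 m from the base axis. Payload 8.1 kg.
Tool frame: the origin (TCP) lies where the fingers leave the gripper's body, on its centre line; the fingertips stand 66 mm ahead of it and the grasp point (between the pads) lies 47 mm ahead of it; z points along the fingers, y is the line along which they close (so a half turn about z gives the same grasp; the last joint's range is limited). The gripper opens to 92 mm and grips with 3 to 60 N. Pads are 19 mm wide; open, the fingers measure 130 mm over their backs; the gripper's body (75 mm by 190 mm) begins 47 mm behind the grasp point.
Start: joints at [1.19, 0.434, 0.025, 1.573, -0.012, 1.134, -0.075], TCP at [0.171, -0.601, 0.292] pointing down, gripper open.
Joint ranges: [-2.62, 2.62], [-0.44, 2.09], [-1.27, 1.32], [0.08, 2.57], [-1.32, 4.46], [0.12, 2], [-2.74, 2.74]. Speed limits (rad/s): [2.22, 2.22, 3.01, 3.01, 3.14, 3.14, 3.14].

### API

Orientations are given as a rotation vector (axis times angle).
In Python, from cell import arm gives the robot as it stands.
- The arm moves only by the tool send_rows, never from a script. Its argument "motion" is text: rows parted by semicolons, each of 7 numbers parted by spaces: the closure, from 0 (fully open) to 1 (shut), then the shift along the world's x, y, z in m, then the turn, a rotation vector about the world's x, y, z in degrees. A call has 1 to 5 rows; each row shifts and turns the commanded pose from where the row before left it; what a row does not reach is not made up. A row lasts 1/8 s, in which the tool goes at most 62.5 mm and 10.7 degrees, less where a joint would pass 70% of its speed; a pose out of reach is approached as far as the arm can. A call is refused whole if a number of a shift passes 0.0625 or a number of a turn 10.7, either way. A call with a gripper value outside its range is refused whole. The fingers move at their own pace and stop on an object; "force" is the grip in N (left out, the last holds). Time passes only in rows, so rows that do not move let the fingers close. It gives the time, the measured TCP pose, the force, the opening and the grip force at its end, in the units of the state.
- arm.observe(): the state, without advancing time (a new reading comes with each control period).
- arm.get_image(name): name is "side" or "top"; returns (picture, depth): 400x640x3 uint8, blue, green, red; 400x640 float32, m along the optical axis (not along the pixel's ray), 0 where there is no reading.
- arm.camera_model(name): a dict with "fx", "fy", "cx", "cy" (pixels), "D" ([k1, k2, p1, p2, k3] as OpenCV has them; the pictures are not rectified), "view" (4x4, takes a point from world to camera coordinates). Camera axes: x right, y down, z forward; pixel columns grow to the right and rows downward; lengths in m; the calibration is good to about 2 mm. A picture is of the moment at which its call begins. camera_model takes no time and is no camera call.
- arm.sign_off(): hands the job in; it is judged then, once.
The state is a dict: "clock": time; "joints": joint angles; "dq": joint speeds; "joint_efforts": joint torques, N m; "position": TCP position; "ee_rot": TCP orientation; "force": force on the tool from outside, world axes, zero at the start; "ft_torque": the same for the moment, N m; "width": opening from 0.0 (shut) to 1.0 (fully open); "gripper_force": force on a finger pad.
Only numpy, scipy, OpenCV 4.12 (cv2) and the standard library are available. Lean on these libraries where they do the work, as an engineer would, in place of code of your own. Each camera call takes 0.05 s, during which the arm holds its last target. There are 200 camera calls.

## Working session

There is one attempt and no reset: what is moved stays moved. The work goes in short steps, Python scripts to look and compute and a tool call to move; the robot and the scene stay as the last step left them, time stands still between calls to the robot, and variables do not carry over. Pictures are saved under pics/ and viewed, at most 14 in all, crops included, and the job is handed in when it is done.

Besides the shell and the picture viewer there is one more tool, called after "Emit:" in YAML: its name, and indented under it one key for each argument. send_rows: Moves the arm, as the interface text tells. Its arguments: {"type":"object","properties":{"motion":{"type":"string"},"force":{"type":"number"}},"required":["motion"]}

```bash
mkdir -p pics; python3 - <<'E'
from cell import arm
import cv2,numpy as np
for n in("top","side"):
    p,d=arm.get_image(n); cv2.imwrite(f"pics/{n}0.png",p); np.save(f"pics/{n}0.npy",d)
    m=arm.camera_model(n); print(n,{k:np.round(v,4).tolist() for k,v in m.items()})
print(arm.observe())
E
```

```text
top {'fx': 375.5764, 'fy': 375.5764, 'cx': 326.9952, 'cy': 198.0388, 'D': [-0.0824, 0.0, 0.0, 0.0, 0.0], 'view': [[-0.0245, -0.9996, -0.0126, 0.0114], [-0.9921, 0.0259, -0.1229, 0.4855], [0.1232, 0.0095, -0.9923, 0.7142], [0.0, 0.0, 0.0, 1.0]]}
side {'fx': 445.6366, 'fy': 445.6366, 'cx': 318.9902, 'cy': 198.8182, 'D': [-0.0302, 0.0, 0.0, 0.0, 0.0], 'view': [[-0.9763, -0.216, -0.0166, 0.476], [-0.1192, 0.5995, -0.7915, 0.0929], [0.1809, -0.7707, -0.611, 0.78], [0.0, 0.0, 0.0, 1.0]]}
{'clock': 0.1, 'joints': array([ 1.19035731,  0.43514226,  0.02498623,  1.5739964 , -0.01159833,
        1.13400833, -0.07509513]), 'dq': array([-8.35132444e-04, -1.85703524e-03,  1.04186857e-03, -2.25316422e-03,
       -9.70015447e-05, -3.93721880e-04,  3.31307746e-04]), 'joint_efforts': array([ 3.05832858e-03, -6.69126678e+01,  9.87947322e-01, -3.15143788e+01,
       -6.05167053e-02,  3.73830507e-02,  6.35332572e-05]), 'position': array([ 0.17127367, -0.60069456,  0.29153416]), 'ee_rot': array([-3.10998601e+00, -4.34719376e-01,  5.14765522e-04]), 'force': array([ 1.00855647,  0.11058058, -0.1229231 ]), 'ft_torque': array([ 0.0150493 ,  0.02210522, -0.00744239]), 'gripper_force': 0.0, 'width': 1.001108328873338}
```

View pics/top0.png

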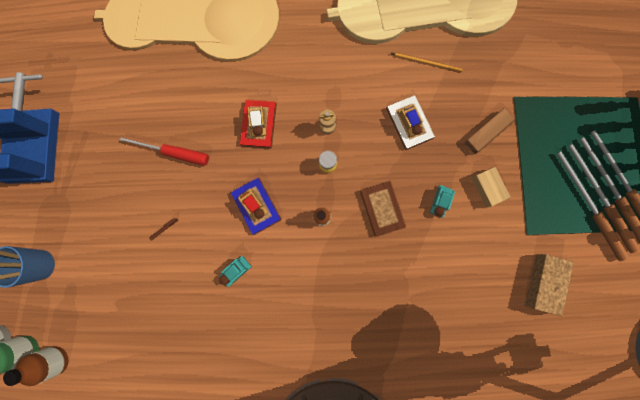

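View pics/side0.png

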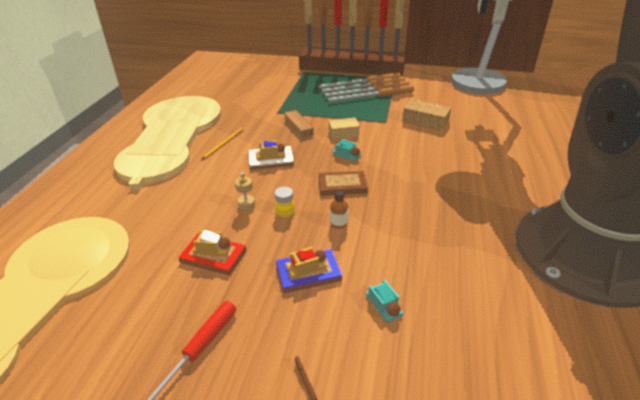

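Top view: the white plane sits on the red rest (258,122), the blue plane on the white rest (411,121) and the red plane on the blue rest (255,206). The spare rest is empty at (382,209). The turquoise look-alikes are at (235,270) and (442,200) on the bare table, so I'll leave them alone. Next I'll measure.

```bash
cat > h.py <<'E'
import cv2,numpy as np
from cell import arm
def cloud(n,d):
    m=arm.camera_model(n); K=np.array([[m["fx"],0,m["cx"]],[0,m["fy"],m["cy"]],[0,0,1]])
    v,u=np.mgrid[:d.shape[0],:d.shape[1]]
    r=cv2.undistortPoints(np.stack([u,v],-1).reshape(-1,1,2).astype(float),K,np.array(m["D"])).reshape(*d.shape,2)
    V=np.array(m["view"]); R,t=V[:3,:3],V[:3,3]
    rays=np.dstack([r,np.ones(d.shape)])
    P=(rays*d[...,None]-t)@R
    c=-R.T@t; w=rays@R
    return P,c,w   # points, camera centre, world rays
def onplane(c,w,z): return c+w*((z-c[2])/w[...,2])[...,None]
def rect(xy):
    (cx,cy),(a,b),ang=cv2.minAreaRect((xy*1000).astype(np.float32))
    if a<b:a,b,ang=b,a,ang+90
    return np.round([cx,cy,a,b,(ang+90)%180-90],1)
SEEDS=dict(red=(258,122),blue=(255,206),white=(411,121),spare=(382,209))
E
python3 - <<'E'
from h import *
p=cv2.imread("pics/top0.png"); d=np.load("pics/top0.npy"); P,c,w=cloud("top",d)
z=P[...,2]; print("table z",np.median(z[150:250,270:300]))
v,u=np.mgrid[:400,:640]
hsv=cv2.cvtColor(p,cv2.COLOR_BGR2HSV); H,S,V=cv2.split(hsv)
col=dict(red=((H<6)|(H>174))&(S>190)&(V>90),blue=(H>110)&(H<130)&(S>150),white=(S<60)&(V>140))
for k,(a,b) in SEEDS.items():
    near=np.hypot(u-a,v-b)<36
    m=near&(z>.009)&(z<.03)&(d>0)
    m2=near&(z>.007)
    n,l,st,_=cv2.connectedComponentsWithStats(m2.astype(np.uint8)); i=l[b,a]; mm=(l==i)&(z<.025)
    print(k,"rest depth",rect(P[mm][:,:2]),"medz",np.round(np.median(z[mm]),4))
    if k in col:
        q=near&col[k]; n,l,st,_=cv2.connectedComponentsWithStats(q.astype(np.uint8)); i=1+np.argmax(st[1:,4])
        print("   colour",rect(onplane(c,w,.015)[l==i][:,:2]))
    for t in(.027,.035,.04):
        t_=near&(z>t)
        if t_.sum()>8: print("   plane >",t,rect(P[t_][:,:2]),np.round(P[t_][:,:2].mean(0)*1000,1),"max",z[t_].max())
x=cv2.resize(p[85:285,205:475],None,fx=2.9,fy=2.9,interpolation=cv2.INTER_CUBIC); cv2.imwrite("pics/crop0.png",x)
for k,s in dict(varnish=(321,216),spool=(328,121),jar=(328,161),turq1=(442,200),turq2=(235,270)).items():
    m=(np.hypot(u-s[0],v-s[1])<20)&(z>.02); print(k,np.round(P[m].mean(0),3),z[m].max())
E
```

```text
table z 4.0908115812613726e-05
red rest depth [650.4 140.9 101.3  66.5  -5.5] medz 0.0147
   colour [650.  141.2  98.1  64.8  -6.3]
   plane > 0.027 [530.9  80.2 323.1  40.5  25.6] [635.8 131.7] max 0.7685060495717979
   plane > 0.035 [530.9  80.2 323.1  40.5  25.6] [635.5 131.6] max 0.7685060495717979
   plane > 0.04 [530.9  80.2 323.1  40.5  25.6] [636.2 131.1] max 0.7685060495717979
blue rest depth [475.3 145.   99.6  65.7  27.7] medz 0.0146
   colour [476.2 145.7  97.4  63.3  27.4]
   plane > 0.027 [436.3  86.  202.4  39.1  54.8] [471.8 138.3] max 0.7685060495717979
   plane > 0.035 [436.3  86.  202.4  39.1  54.8] [471.9 138.4] max 0.7685060495717979
   plane > 0.04 [436.2  86.  202.6  38.1  55.1] [473.3 139. ] max 0.7685060495717979
white rest depth [ 644.6 -178.6  100.6   67.5   21.4] medz 0.015
   colour [ 644.4 -178.8   98.2   64.6   21.5]
   plane > 0.027 [ 522.9 -111.4  325.7   56.2  -29. ] [ 634.  -172.3] max 0.7685060495717979
   plane > 0.035 [ 523.1 -111.   325.7   55.2  -29. ] [ 634.1 -172.5] max 0.7685060495717979
   plane > 0.04 [ 523.9 -109.7  325.7   52.2  -29. ] [ 635.2 -171.6] max 0.7685060495717979
spare rest depth [ 464.6 -111.7   98.5   66.    16. ] medz 0.0148
   plane > 0.027 [394.  -8.   0.   0.   0.] [394.  -8.] max 0.7685060495717979
   plane > 0.035 [394.  -8.   0.   0.   0.] [394.  -8.] max 0.7685060495717979
   plane > 0.04 [394.  -8.   0.   0.   0.] [394.  -8.] max 0.7685060495717979
varnish [0.446 0.01  0.07 ] 0.7685060495717979
spool [ 0.627 -0.005  0.095] 0.7685060495717979
jar [ 0.554 -0.004  0.056] 0.7685060495717979
turq1 [ 0.473 -0.23   0.038] 0.7685060495717979
turq2 [0.345 0.188 0.033] 0.7685060495717979
```

View pics/crop0.png

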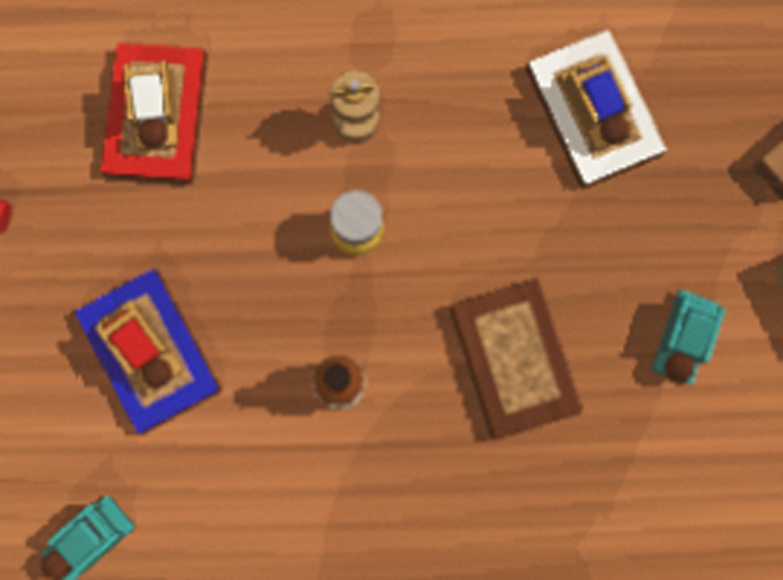

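The crop confirms the identities: white-blocked plane at (148,95) on red, blue-blocked at (605,90) on white, red-blocked at (135,345) on blue. The plane ball ends all point toward the robot. Rest poses are good. The plane poses still need the no-reading pixels filtered out.

```bash
cat >> h.py <<'E'
REST=dict(red=(650.2,141,-5.9),blue=(475.7,145.3,27.6),white=(644.5,-178.7,21.4),spare=(464.6,-111.7,16))
def planes(tag,save=True,where=None):
    data={}
    for n in("top","side"):
        p,d=arm.get_image(n) if save else (cv2.imread(f"pics/{n}{tag}.png"),np.load(f"pics/{n}{tag}.npy"))
        if save: cv2.imwrite(f"pics/{n}{tag}.png",p); np.save(f"pics/{n}{tag}.npy",d)
        P,c,w=cloud(n,d); data[n]=(P,d,cv2.cvtColor(p,cv2.COLOR_BGR2HSV))
    for k,(x,y,a) in REST.items():
        for n,(P,d,hsv) in data.items():
            q=P[(d>0)&(np.hypot(P[...,0]-x/1e3,P[...,1]-y/1e3)<.05)]
            out=[]
            for lo,hi in((.022,.09),(.03,.048)):
                s=q[(q[:,2]>lo)&(q[:,2]<hi)]
                if len(s)>20: out.append(rect(s[:,:2]).tolist())
            print(k,n,out,"maxz",np.round(q[:,2].max(),3) if len(q) else None)
    return data
E
python3 - <<'E'
from h import *
D=planes("0",False)
# pixels painted block centres and ball centres
for n,(P,d,hsv) in D.items():
    H,S,V=cv2.split(hsv)
    for r,k in(("red","white"),("white","blue"),("blue","red")):
        x,y,a=REST[r]
        near=(d>0)&(np.hypot(P[...,0]-x/1e3,P[...,1]-y/1e3)<.045)&(P[...,2]>.03)
        col=dict(red=((H<6)|(H>174))&(S>190)&(V>90),blue=(H>110)&(H<130)&(S>150),white=(S<60)&(V>140))[k]
        ball=near&(V<90)&(H<25)
        A,B=P[near&col],P[ball&~col]
        f=lambda q:np.round(np.median(q,0)*1000,1)
        print(n,k,"block",f(A),rect(A[:,:2]),"ball",f(B),len(B))
E
```

```text
red top [[649.9, 139.1, 65.7, 30.7, 5.7], [646.0, 139.1, 57.9, 30.8, 4.8]] maxz 0.054
red side [[645.7, 141.1, 65.7, 31.8, 4.6], [642.6, 140.9, 59.4, 31.8, 4.7]] maxz 0.052
blue top [[476.7, 147.6, 63.7, 30.4, 35.5], [473.6, 145.5, 56.2, 30.4, 35.5]] maxz 0.053
blue side [[474.7, 150.2, 62.8, 32.7, 38.1], [472.0, 148.1, 56.1, 32.7, 38.1]] maxz 0.053
white top [[641.9, -177.3, 65.5, 31.7, 22.0], [638.7, -178.9, 58.4, 31.4, 23.1]] maxz 0.053
white side [[637.3, -174.9, 63.6, 36.0, 24.7], [634.0, -175.8, 57.0, 36.0, 22.8]] maxz 0.053
spare top [] maxz 0.019
spare side [] maxz 0.018
top white block [649.5 139.3  46.9] [649.8 139.2  26.7  20.7   2. ] ball [622.  139.9  39.1] 41
top blue block [ 641.7 -177.    47.5] [ 641.9 -177.5   27.9   18.9   29.6] ball [ 623.1 -178.8   37.3] 76
top red block [477.5 147.1  46.8] [477.9 147.9  30.   20.2  37.7] ball [456.7 138.1  39.6] 31
side white block [646.8 141.6  46.5] [648.1 139.4  33.   26.    2.5] ball [nan nan nan] 0
side blue block [ 640.  -171.    48.5] [ 638.1 -171.7   22.3    9.    33.1] ball [nan nan nan] 0
side red block [474.9 153.1  47.5] [476.8 152.9  36.8  17.   41.2] ball [nan nan nan] 0
  return _methods._mean(a, axis=axis, dtype=dtype,
  ret = um.true_divide(
```

Using the top-camera poses. Each length angle is measured from +x:

| Plane | x (mm) | y (mm) | Angle |
|---|---|---|---|
| Blue | 641 | -177.5 | 22.5° |
| White | 649 | 139.5 | 5° |
| Red | 476.5 | 148 | 36° |

The order is blue→spare, white→white, red→red, blue→blue. The tool yaw is now 15.9°. First I'll approach above the blue plane.

Emit:
send_rows:
  motion: "0 0.047 0.0424 -0.008 0 0 0.66;0 0.047 0.0424 -0.008 0 0 0.66;0 0.047 0.0424 -0.008 0 0 0.66;0 0.047 0.0424 -0.008 0 0 0.66;0 0.047 0.0424 -0.008 0 0 0.66"
  force: 25

```text
clock: 0.72
position: [0.4027, -0.3918, 0.2527]
ee_rot: [-3.097, -0.524, 0.0]
force: [0.6, -0.3, -0.4]
width: 1.002
gripper_force: 0.0
```

Emit:
send_rows:
  motion: "0 0.047 0.0424 -0.008 0 0 0.66;0 0.047 0.0424 -0.008 0 0 0.66;0 0.047 0.0424 -0.008 0 0 0.66;0 0.047 0.0424 -0.008 0 0 0.66;0 0.047 0.0424 -0.008 0 0 0.66"

```text
clock: 1.35
position: [0.6329, -0.1843, 0.2133]
ee_rot: [3.081, 0.613, -0.001]
force: [0.9, -1.0, 1.1]
width: 1.002
gripper_force: 0.0
```

Emit:
send_rows:
  motion: "0 0 0 0 0 0 0;0 0 0 0 0 0 0"

```text
clock: 1.6
position: [0.6314, -0.1858, 0.2132]
ee_rot: [3.081, 0.614, -0.003]
force: [-0.2, -0.5, 0.8]
width: 0.999
gripper_force: 0.0
```

Emit:
send_rows:
  motion: "0 0.0096 0.0083 -0.01 0 0 0;0 0 0 -0.03 0 0 0;0 0 0 -0.03 0 0 0;0 0 0 -0.03 0 0 0;0 0 0 0 0 0 0"

```text
clock: 2.22
position: [0.6395, -0.1777, 0.1113]
ee_rot: [-3.08, -0.611, 0.007]
force: [0.8, -0.5, 0.7]
width: 0.997
gripper_force: 0.0
```

Emit:
send_rows:
  motion: "0 0.001 0 -0.014 0 0 0;0 0 0 -0.0133 0 0 0;0 0 0 0 0 0 0;0 0 0 0 0 0 0"

```text
clock: 2.72
position: [0.6426, -0.1774, 0.0869]
ee_rot: [3.081, 0.613, 0.001]
force: [0.3, 0.1, -0.1]
width: 1.004
gripper_force: 0.0
```

```bash
python3 - <<'E'
from h import *
p,d=arm.get_image("side"); cv2.imwrite("pics/g1.png",cv2.resize(p[100:260,170:430],None,fx=3,fy=3,interpolation=cv2.INTER_CUBIC)); print(arm.observe()["position"])
E
```

```text
[ 0.64274537 -0.17746565  0.08712804]
```

View pics/g1.png

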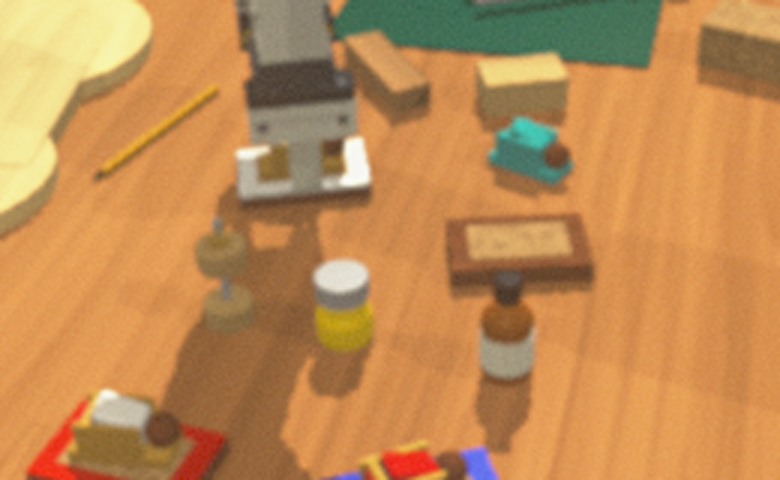

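The side crop shows the finger over the middle of the blue plane on the white rest, about (300,160). I'll lower 3 mm and close.

Emit:
send_rows:
  motion: "0 0 0 -0.003 0 0 0;1 0 0 0 0 0 0;1 0 0 0 0 0 0;1 0 0 0 0 0 0;1 0 0 0 0 0 0"
  force: 25

```text
clock: 3.4
position: [0.6424, -0.1774, 0.0836]
ee_rot: [3.081, 0.613, 0.0]
force: [-0.5, 0.6, 0.3]
width: 0.617
gripper_force: 0.0
```

Emit:
send_rows:
  motion: "1 0 0 0 0 0 0;1 0 0 0 0 0 0;1 0 0 0 0 0 0;1 0 0 0 0 0 0;1 0 0 0 0 0 0"

```text
clock: 4.03
position: [0.6424, -0.1773, 0.0836]
ee_rot: [-3.081, -0.613, 0.0]
force: [-0.2, -0.1, 0.9]
width: 0.324
gripper_force: 25.0
```

Emit:
send_rows:
  motion: "1 0 0 0.015 0 0 0;1 0 0 0.03 0 0 0;1 -0.025 0.01 0.03 0 0 -1;1 -0.03 0.011 0.01 0 0 -1;1 -0.03 0.011 0 0 0 -1"

```text
clock: 4.65
position: [0.5572, -0.1453, 0.1706]
ee_rot: [3.095, 0.531, 0.004]
force: [0.2, 0.5, -2.3]
width: 0.324
gripper_force: 25.0
```

Emit:
send_rows:
  motion: "1 -0.03 0.011 0 0 0 -1.2;1 -0.03 0.011 0 0 0 -1.2;1 -0.03 0.011 0 0 0 -1.2;1 0 0 0 0 0 0;1 0 0 0 0 0 0"

```text
clock: 5.28
position: [0.4684, -0.1127, 0.1695]
ee_rot: [3.111, 0.435, 0.003]
force: [0.3, 0.3, -1.9]
width: 0.323
gripper_force: 25.0
```

Emit:
send_rows:
  motion: "1 -0.0024 0.001 -0.03 0 0 0;1 0 0 -0.03 0 0 0;1 0 0 -0.015 0 0 0;1 0 0 -0.007 0 0 0;1 0 0 0 0 0 0"

```text
clock: 5.9
position: [0.4654, -0.1115, 0.0867]
ee_rot: [3.111, 0.435, 0.0]
force: [-0.1, 0.5, -2.1]
width: 0.324
gripper_force: 25.0
```

Emit:
send_rows:
  motion: "1 0 0 -0.003 0 0 0;1 0 0 0 0 0 0"

```text
clock: 6.15
position: [0.4653, -0.1115, 0.084]
ee_rot: [3.111, 0.435, 0.001]
force: [0.7, -0.3, -2.7]
width: 0.322
gripper_force: 25.0
```

Emit:
send_rows:
  motion: "1 0 0 -0.0004 0 0 0;0 0 0 0 0 0 0;0 0 0 0 0 0 0;0 0 0 0 0 0 0;0 0 0 0 0 0 0"

```text
clock: 6.78
position: [0.465, -0.1114, 0.0832]
ee_rot: [3.111, 0.435, 0.0]
force: [0.3, -0.1, -0.2]
width: 0.712
gripper_force: 0.0
```

Emit:
send_rows:
  motion: "0 0 0 0 0 0 0;0 0 0 0.01 0 0 0;0 0 0 0.03 0 0 0;0 0 0 0.04 0 0 0;0 0 0 0.035 0 0 0"

```text
clock: 7.4
position: [0.465, -0.1114, 0.2002]
ee_rot: [3.111, 0.435, 0.001]
force: [0.4, -0.1, -0.0]
width: 0.998
gripper_force: 0.0
```

Emit:
send_rows:
  motion: "0 0.03 0.041 0 0 0 -1.8;0 0.03 0.041 0 0 0 -1.8;0 0.03 0.041 0 0 0 -1.8;0 0.03 0.041 0 0 0 -1.8;0 0.03 0.041 0 0 0 -1.8"

```text
clock: 8.02
position: [0.6157, 0.0949, 0.199]
ee_rot: [3.136, 0.188, 0.001]
force: [0.4, -0.7, 0.4]
width: 0.998
gripper_force: 0.0
```

Emit:
send_rows:
  motion: "0 0.03 0.041 0 0 0 -1.8;0 0 0 0 0 0 0;0 0 0 0 0 0 0"

```text
clock: 8.4
position: [0.6446, 0.1341, 0.1983]
ee_rot: [3.138, 0.141, -0.001]
force: [-0.4, -0.6, 0.5]
width: 1.001
gripper_force: 0.0
```

```bash
python3 - <<'E'
from h import *
planes("1")
E
```

```text
red top [] maxz 0.013
red side [[645.8, 140.6, 65.0, 33.8, 4.8], [642.5, 140.3, 58.6, 33.7, 4.3]] maxz 0.436
blue top [] maxz None
blue side [[474.8, 149.6, 63.3, 32.4, 38.2], [472.1, 147.4, 56.2, 32.3, 37.9]] maxz 0.052
white top [] maxz 0.02
white side [] maxz 0.018
spare top [[465.0, -111.7, 63.3, 30.6, 15.9], [461.8, -112.7, 56.5, 30.6, 16.3]] maxz 0.053
spare side [[463.2, -111.5, 64.2, 36.7, 17.4], [460.2, -112.5, 58.0, 36.8, 17.2]] maxz 0.052
```

The blue plane landed within 0.5 mm on the spare rest. Next, the white plane.

Emit:
send_rows:
  motion: "0 0.0054 0.0054 -0.01 0 0 0;0 0 0 -0.035 0 0 0;0 0 0 -0.035 0 0 0;0 0 0 -0.02 0 0 0;0 0 0 -0.008 0 0 0"

```text
clock: 9.12
position: [0.65, 0.1397, 0.0889]
ee_rot: [3.138, 0.14, -0.003]
force: [0.2, 0.2, 0.0]
width: 1.0
gripper_force: 0.0
```

Emit:
send_rows:
  motion: "0 0 0 0 0 0 0"

```text
clock: 9.25
position: [0.6506, 0.14, 0.0903]
ee_rot: [-3.138, -0.14, -0.0]
force: [0.2, 0.2, 0.8]
width: 1.001
gripper_force: 0.0
```

Emit:
send_rows:
  motion: "0 -0.0006 -0.0005 -0.0063 0 0 0;1 0 0 0 0 0 0;1 0 0 0 0 0 0;1 0 0 0 0 0 0;1 0 0 0 0 0 0"

```text
clock: 9.88
position: [0.6498, 0.1395, 0.084]
ee_rot: [-3.138, -0.14, -0.0]
force: [-0.9, 0.7, -0.3]
width: 0.614
gripper_force: 0.0
```

Emit:
send_rows:
  motion: "1 0 0 0 0 0 0;1 0 0 0 0 0 0;1 0 0 0 0 0 0;1 0 0 0 0 0 0;1 0 0 0 0 0 0"

```text
clock: 10.5
position: [0.6497, 0.1395, 0.0839]
ee_rot: [-3.138, -0.14, 0.0]
force: [-0.4, -0.3, 0.3]
width: 0.325
gripper_force: 25.0
```

Emit:
send_rows:
  motion: "1 0 0 0.015 0 0 0;1 0 0 0.03 0 0 0;1 0 0 0.035 0 0 0;1 0 0 0.036 0 0 0;1 0 -0.02 0 0 0 1"

```text
clock: 11.12
position: [0.6512, 0.1221, 0.2046]
ee_rot: [-3.134, -0.173, -0.01]
force: [0.4, -0.4, -2.3]
width: 0.324
gripper_force: 25.0
```

Emit:
send_rows:
  motion: "1 0 -0.04 0 0 0 2;1 0 -0.04 0 0 0 2;1 0 -0.04 0 0 0 2;1 0 -0.04 0 0 0 2;1 0 -0.04 0 0 0 2"

```text
clock: 11.75
position: [0.6497, -0.0819, 0.201]
ee_rot: [3.11, 0.442, 0.001]
force: [-0.5, -0.2, -1.4]
width: 0.323
gripper_force: 25.0
```

Emit:
send_rows:
  motion: "1 0 -0.04 0 0 0 2;1 0 -0.04 0 0 0 2;1 -0.004 -0.018 0 0 0 1.3;1 0 0 0 0 0 0;1 0 0 0 0 0 0"

```text
clock: 12.38
position: [0.6461, -0.1769, 0.2004]
ee_rot: [-3.086, -0.585, -0.001]
force: [1.4, 0.3, -0.8]
width: 0.322
gripper_force: 25.0
```

Emit:
send_rows:
  motion: "1 -0.0011 -0.0018 -0.02 0 0 0;1 0 0 -0.035 0 0 0;1 0 0 -0.035 0 0 0;1 0 0 -0.015 0 0 0;1 0 0 0 0 0 0"

```text
clock: 13.0
position: [0.6445, -0.1791, 0.0944]
ee_rot: [-3.086, -0.585, 0.002]
force: [-0.5, -1.2, -0.2]
width: 0.326
gripper_force: 25.0
```

Emit:
send_rows:
  motion: "1 0 0 -0.0055 0 0 0;1 0 0 0 0 0 0"

```text
clock: 13.25
position: [0.6451, -0.1803, 0.0902]
ee_rot: [3.086, 0.584, 0.002]
force: [-0.1, 0.2, -1.3]
width: 0.323
gripper_force: 25.0
```

Emit:
send_rows:
  motion: "1 0 0.0015 -0.004 0 0 0;1 0 0 -0.0018 0 0 0;1 0 0 0 0 0 0"

```text
clock: 13.62
position: [0.6448, -0.1786, 0.0839]
ee_rot: [-3.087, -0.584, -0.0]
force: [-0.2, 0.6, 2.7]
width: 0.321
gripper_force: 25.0
```

Emit:
send_rows:
  motion: "0 0 0 0 0 0 0;0 0 0 0 0 0 0;0 0 0 0 0 0 0;0 0 0 0 0 0 0;0 0 0 0 0 0 0"

```text
clock: 14.25
position: [0.6447, -0.1788, 0.0835]
ee_rot: [3.087, 0.584, -0.0]
force: [0.1, -0.1, 0.2]
width: 0.821
gripper_force: 0.0
```

Emit:
send_rows:
  motion: "0 0 0 0 0 0 0;0 0 0 0.01 0 0 0;0 0 0 0.03 0 0 0;0 0 0 0.04 0 0 0;0 0 0 0.036 0 0 0"

```text
clock: 14.88
position: [0.6448, -0.1788, 0.2018]
ee_rot: [3.086, 0.584, 0.002]
force: [0.2, -0.1, -0.0]
width: 0.999
gripper_force: 0.0
```

Emit:
send_rows:
  motion: "0 -0.021 0.041 0 0 0 1.8;0 -0.021 0.041 0 0 0 1.8;0 -0.021 0.041 0 0 0 1.8;0 -0.021 0.041 0 0 0 1.8;0 -0.021 0.041 0 0 0 1.8"

```text
clock: 15.5
position: [0.5391, 0.0275, 0.2005]
ee_rot: [3.031, 0.825, 0.002]
force: [1.1, -0.1, -0.3]
width: 0.997
gripper_force: 0.0
```

Emit:
send_rows:
  motion: "0 -0.021 0.041 0 0 0 1.8;0 -0.021 0.041 0 0 0 1.8;0 -0.021 0.039 0 0 0 1.8;0 0 0 0 0 0 0;0 0 0 0 0 0 0"

```text
clock: 16.12
position: [0.4771, 0.1468, 0.2001]
ee_rot: [2.989, 0.965, 0.001]
force: [-0.3, -0.3, 1.3]
width: 1.0
gripper_force: 0.0
```

```bash
python3 - <<'E'
from h import *
planes("2")
E
```

```text
red top [] maxz 0.019
red side [] maxz 0.018
blue top [[472.3, 144.4, 52.4, 30.6, 35.7], [472.3, 144.5, 52.4, 30.5, 35.7]] maxz 0.615
blue side [[474.3, 149.4, 63.5, 32.5, 36.4], [471.5, 147.3, 56.7, 32.4, 36.7]] maxz 0.444
white top [[645.3, -180.1, 65.4, 31.5, 22.5], [642.4, -181.3, 59.1, 31.4, 23.0]] maxz 0.053
white side [[663.3, -170.2, 34.7, 15.7, -64.7]] maxz 0.045
spare top [[465.0, -111.7, 63.4, 30.6, 16.0], [461.8, -112.6, 56.6, 30.6, 15.9]] maxz 0.052
spare side [[454.7, -116.5, 46.3, 26.6, 2.6], [450.0, -118.3, 36.6, 23.6, 4.4]] maxz 0.052
```

The white plane is on the white rest, about 1.5 mm off centre; I'll recheck it with a clear view. Next, the red plane.

Emit:
send_rows:
  motion: "0 0 0.001 -0.02 0 0 0;0 0 0 -0.035 0 0 0;0 0 0 -0.035 0 0 0;0 0 0 -0.018 0 0 0;0 0 0 0 0 0 0"

```text
clock: 16.85
position: [0.4764, 0.1468, 0.0904]
ee_rot: [2.99, 0.963, -0.004]
force: [0.5, 0.1, 0.6]
width: 1.001
gripper_force: 0.0
```

Emit:
send_rows:
  motion: "0 0 0 0 0 0 0"

```text
clock: 16.98
position: [0.4774, 0.1478, 0.0922]
ee_rot: [2.99, 0.964, 0.001]
force: [0.7, 0.3, 0.4]
width: 1.001
gripper_force: 0.0
```

Emit:
send_rows:
  motion: "0 -0.0005 0 -0.0083 0 0 0;1 0 0 0 0 0 0;1 0 0 0 0 0 0;1 0 0 0 0 0 0;1 0 0 0 0 0 0"

```text
clock: 17.6
position: [0.4762, 0.1482, 0.0834]
ee_rot: [2.989, 0.966, 0.0]
force: [0.4, -0.3, 1.3]
width: 0.616
gripper_force: 0.0
```

Emit:
send_rows:
  motion: "1 0 0 0 0 0 0;1 0 0 0 0 0 0;1 0 0 0 0 0 0;1 0 0 0 0 0 0;1 0 0 0 0 0 0"

```text
clock: 18.23
position: [0.4762, 0.1482, 0.0833]
ee_rot: [2.989, 0.966, -0.0]
force: [0.4, 0.7, 0.5]
width: 0.326
gripper_force: 25.0
```

Emit:
send_rows:
  motion: "1 0 0 0.015 0 0 0;1 0 0 0.03 0 0 0;1 0 0 0.035 0 0 0;1 0 0 0.02 0 0 0;1 0.0215 -0.001 0 0 0 -5"

```text
clock: 18.85
position: [0.4976, 0.1477, 0.186]
ee_rot: [-3.029, -0.834, -0.004]
force: [0.8, -0.0, -1.6]
width: 0.323
gripper_force: 25.0
```

Emit:
send_rows:
  motion: "1 0.0215 -0.001 0 0 0 -5;1 0.0215 -0.001 0 0 0 -5;1 0.0215 -0.001 0 0 0 -5;1 0.0215 -0.001 0 0 0 -5;1 0.0215 -0.001 0 0 0 -5"

```text
clock: 19.48
position: [0.6056, 0.1421, 0.1842]
ee_rot: [-3.137, -0.155, -0.0]
force: [-0.1, -0.3, -2.3]
width: 0.322
gripper_force: 25.0
```

Emit:
send_rows:
  motion: "1 0.0215 -0.001 0 0 0 -5;1 0.0215 0 0 0 0 -5;1 0 0 0 0 0 -1.7;1 0 0 0 0 0 0;1 0 0 0 0 0 0"

```text
clock: 20.1
position: [0.6473, 0.1414, 0.1835]
ee_rot: [-3.137, 0.159, 0.001]
force: [0.2, -0.1, -1.3]
width: 0.324
gripper_force: 25.0
```

Emit:
send_rows:
  motion: "1 0.0027 -0.0004 -0.02 0 0 0;1 0 0 -0.035 0 0 0;1 0 0 -0.025 0 0 0;1 0 0 -0.012 0 0 0;1 0 0 0 0 0 0"

```text
clock: 20.72
position: [0.6502, 0.1406, 0.0901]
ee_rot: [3.137, -0.161, -0.003]
force: [0.6, 0.1, -0.2]
width: 0.325
gripper_force: 25.0
```

Emit:
send_rows:
  motion: "1 0 0 0 0 0 0"

```text
clock: 20.85
position: [0.6515, 0.141, 0.0922]
ee_rot: [-3.137, 0.161, -0.002]
force: [0.1, 0.0, -0.3]
width: 0.32
gripper_force: 25.0
```

Emit:
send_rows:
  motion: "1 -0.001 0 -0.005 0 0 0;1 0 0 -0.0032 0 0 0;1 0 0 0 0 0 0;1 0 0 0 0 0 0"

```text
clock: 21.35
position: [0.65, 0.1408, 0.0833]
ee_rot: [-3.137, 0.161, -0.001]
force: [0.3, -0.5, 0.7]
width: 0.326
gripper_force: 25.0
```

Emit:
send_rows:
  motion: "0 0 0 0 0 0 0;0 0 0 0 0 0 0;0 0 0 0 0 0 0;0 0 0 0 0 0 0;0 0 0 0 0 0 0"

```text
clock: 21.98
position: [0.6499, 0.1408, 0.0831]
ee_rot: [3.137, -0.161, -0.0]
force: [0.5, 0.3, -0.6]
width: 0.818
gripper_force: 0.0
```

Emit:
send_rows:
  motion: "0 0 0 0 0 0 0;0 0 0 0.01 0 0 0;0 0 0 0.03 0 0 0;0 0 0 0.04 0 0 0;0 0 0 0.036 0 0 0"

```text
clock: 22.6
position: [0.65, 0.1408, 0.2012]
ee_rot: [-3.137, 0.161, -0.001]
force: [-0.6, 0.5, 0.1]
width: 0.996
gripper_force: 0.0
```

Emit:
send_rows:
  motion: "0 -0.0264 -0.0361 0 0 0 3.1;0 -0.0264 -0.0361 0 0 0 3.1;0 -0.0264 -0.0361 0 0 0 3.1;0 -0.0264 -0.0361 0 0 0 3.1;0 -0.0264 -0.0361 0 0 0 3.1"

```text
clock: 23.22
position: [0.5171, -0.0409, 0.1999]
ee_rot: [3.13, 0.266, 0.002]
force: [0.9, -0.9, 0.8]
width: 1.0
gripper_force: 0.0
```

Emit:
send_rows:
  motion: "0 -0.0264 -0.0361 0 0 0 3.1;0 -0.0264 -0.0361 0 0 0 3.1;0 0 0 0 0 0 0;0 0 0 0 0 0 0"

```text
clock: 23.72
position: [0.4657, -0.1117, 0.1998]
ee_rot: [3.112, 0.431, 0.002]
force: [0.3, 0.4, 0.6]
width: 0.997
gripper_force: 0.0
```

```bash
python3 - <<'E'
from h import *
planes("3")
E
```

```text
red top [[650.6, 139.8, 65.7, 31.2, -5.1], [647.3, 140.4, 59.0, 31.0, -6.0]] maxz 0.053
red side [[647.3, 141.6, 64.0, 32.7, -6.7], [644.3, 141.6, 58.1, 32.5, -5.5]] maxz 0.054
blue top [] maxz 0.019
blue side [] maxz 0.019
white top [] maxz 0.019
white side [[640.4, -176.8, 65.0, 34.9, 18.9], [637.2, -179.1, 57.7, 35.3, 21.4]] maxz 0.052
spare top [] maxz 0.62
spare side [[463.1, -110.0, 64.6, 33.8, 13.7], [460.0, -110.7, 58.1, 33.7, 13.5]] maxz 0.383
```

Emit:
send_rows:
  motion: "0 -0.0005 0 -0.02 0 0 0;0 0 0 -0.035 0 0 0;0 0 0 -0.035 0 0 0;0 0 0 -0.018 0 0 0;0 0 0 0 0 0 0"

```text
clock: 24.45
position: [0.4644, -0.1107, 0.09]
ee_rot: [-3.11, -0.435, 0.004]
force: [-0.0, 0.2, -0.9]
width: 0.999
gripper_force: 0.0
```

Emit:
send_rows:
  motion: "0 0 0 0 0 0 0"

```text
clock: 24.58
position: [0.4654, -0.1113, 0.0917]
ee_rot: [3.111, 0.434, 0.001]
force: [0.4, -0.0, -0.0]
width: 1.003
gripper_force: 0.0
```

Emit:
send_rows:
  motion: "0 0 0 -0.008 0 0 0;1 0 0 0 0 0 0;1 0 0 0 0 0 0;1 0 0 0 0 0 0;1 0 0 0 0 0 0"

```text
clock: 25.2
position: [0.4647, -0.1119, 0.0832]
ee_rot: [3.112, 0.432, 0.0]
force: [0.4, 0.0, 0.4]
width: 0.613
gripper_force: 0.0
```

Emit:
send_rows:
  motion: "1 0 0 0 0 0 0;1 0 0 0 0 0 0;1 0 0 0 0 0 0;1 0 0 0 0 0 0;1 0 0 0 0 0 0"

```text
clock: 25.82
position: [0.4646, -0.1119, 0.0831]
ee_rot: [-3.112, -0.432, 0.0]
force: [-0.9, -0.2, 1.1]
width: 0.328
gripper_force: 25.0
```

Emit:
send_rows:
  motion: "1 0 0 0.015 0 0 0;1 0 0 0.03 0 0 0;1 0 0 0.035 0 0 0;1 0 0 0.036 0 0 0;1 0 0 0 0 0 0"

```text
clock: 26.45
position: [0.466, -0.1121, 0.2023]
ee_rot: [3.11, 0.432, 0.008]
force: [1.5, 0.3, -2.0]
width: 0.329
gripper_force: 25.0
```

Emit:
send_rows:
  motion: "1 0.0016 0.0367 0 0 0 1.7;1 0.0016 0.0367 0 0 0 1.7;1 0.0016 0.0367 0 0 0 1.7;1 0.0016 0.0367 0 0 0 1.7;1 0.0016 0.0367 0 0 0 1.7"

```text
clock: 27.08
position: [0.4719, 0.0725, 0.1985]
ee_rot: [3.071, 0.663, -0.002]
force: [1.3, -0.2, -1.8]
width: 0.323
gripper_force: 25.0
```

Emit:
send_rows:
  motion: "1 0.0016 0.0367 0 0 0 1.7;1 0.0016 0.0367 0 0 0 1.7;1 0 0 0 0 0 0;1 0 0 0 0 0 0"

```text
clock: 27.58
position: [0.4752, 0.1443, 0.1985]
ee_rot: [3.05, 0.752, -0.002]
force: [0.2, -0.5, -1.4]
width: 0.325
gripper_force: 25.0
```

Emit:
send_rows:
  motion: "1 0.0003 0.001 -0.02 0 0 0;1 0 0 -0.035 0 0 0;1 0 0 -0.035 0 0 0;1 0 0 -0.017 0 0 0;1 0 0 0 0 0 0"

```text
clock: 28.2
position: [0.4752, 0.1443, 0.0909]
ee_rot: [3.05, 0.75, -0.005]
force: [-0.3, 0.6, -2.7]
width: 0.324
gripper_force: 25.0
```

Emit:
send_rows:
  motion: "1 0 0 0 0 0 0"

```text
clock: 28.32
position: [0.4764, 0.1455, 0.0927]
ee_rot: [3.05, 0.751, 0.001]
force: [1.5, 0.0, -2.6]
width: 0.33
gripper_force: 25.0
```

Emit:
send_rows:
  motion: "1 -0.0005 0 -0.006 0 0 0;1 0 0 -0.003 0 0 0;1 0 0 0 0 0 0;1 0 0 0 0 0 0"

```text
clock: 28.82
position: [0.4756, 0.146, 0.0831]
ee_rot: [3.05, 0.752, 0.0]
force: [0.1, -0.1, -3.0]
width: 0.324
gripper_force: 25.0
```

Emit:
send_rows:
  motion: "1 0 -0.0005 -0.0004 0 0 0;1 0 0 0 0 0 0;0 0 0 0 0 0 0;0 0 0 0 0 0 0;0 0 0 0 0 0 0"

```text
clock: 29.45
position: [0.4756, 0.1453, 0.0826]
ee_rot: [3.05, 0.752, -0.0]
force: [-0.5, 0.3, 0.2]
width: 0.603
gripper_force: 0.0
```

Emit:
send_rows:
  motion: "0 0 0 0 0 0 0;0 0 0 0 0 0 0;0 0 0 0 0 0 0;0 0 0 0.01 0 0 0;0 0 0 0.03 0 0 0"

```text
clock: 30.08
position: [0.4748, 0.1452, 0.1226]
ee_rot: [3.05, 0.753, -0.004]
force: [0.2, -0.8, 0.4]
width: 1.002
gripper_force: 0.0
```

Emit:
send_rows:
  motion: "0 0 0 0.04 0 0 0;0 0 0 0.05 0 0 0;0 0 0 0.04 0 0 0;0 -0.006 -0.045 0 0 0 0;0 -0.006 -0.045 0 0 0 0"

```text
clock: 30.7
position: [0.4635, 0.0549, 0.254]
ee_rot: [3.049, 0.755, 0.003]
force: [0.5, -1.3, -0.2]
width: 0.999
gripper_force: 0.0
```

Emit:
send_rows:
  motion: "0 -0.006 -0.045 0 0 0 0;0 -0.006 -0.045 0 0 0 0;0 -0.006 -0.045 0 0 0 0;0 -0.006 -0.045 0 0 0 0;0 -0.006 -0.045 0 0 0 0"

```text
clock: 31.32
position: [0.4332, -0.1708, 0.2535]
ee_rot: [3.05, 0.753, 0.001]
force: [0.5, -0.1, 0.8]
width: 0.998
gripper_force: 0.0
```

Emit:
send_rows:
  motion: "0 -0.015 -0.045 0 0 0 0;0 -0.015 -0.045 0 0 0 0;0 -0.015 -0.045 0 0 0 0;0 -0.015 -0.045 0 0 0 0;0 -0.015 -0.045 0 0 0 0"

```text
clock: 31.95
position: [0.358, -0.3957, 0.2535]
ee_rot: [3.05, 0.753, 0.001]
force: [0.5, 0.3, 0.3]
width: 0.998
gripper_force: 0.0
```

```bash
python3 - <<'E'
from h import *
D=planes("4")
P,d,_=D["top"]; v,u=np.mgrid[:400,:640]; z=P[...,2]
for k,s in dict(varnish=(321,216),spool=(328,121),jar=(328,161)).items():
    for t in ("0","4"):
        d=np.load(f"pics/top{t}.npy"); P=cloud("top",d)[0]
        m=(np.hypot(u-s[0],v-s[1])<20)&(P[...,2]>.02)&(P[...,2]<.12)&(d>0); print(k,t,np.round(P[m].mean(0)*1000,1))
E
```

```text
red top [[651.3, 139.6, 65.1, 31.5, -5.3], [648.1, 139.9, 58.7, 31.5, -5.3]] maxz 0.053
red side [[647.5, 141.5, 65.8, 32.3, -4.4], [644.5, 141.6, 59.8, 32.3, -5.2]] maxz 0.053
blue top [[476.1, 144.2, 63.4, 30.2, 28.0], [472.6, 142.1, 55.2, 30.2, 28.8]] maxz 0.056
blue side [[473.8, 146.8, 63.0, 32.2, 29.6], [470.8, 145.1, 56.0, 32.2, 28.8]] maxz 0.052
white top [[645.5, -180.4, 65.9, 32.4, 21.7], [642.3, -181.7, 59.0, 32.2, 22.5]] maxz 0.054
white side [[640.5, -175.8, 65.1, 35.8, 16.5], [637.5, -176.7, 58.8, 35.8, 16.5]] maxz 0.052
spare top [] maxz 0.02
spare side [] maxz 0.018
varnish 0 [447.4  10.7  55.3]
varnish 4 [447.4  10.8  55.4]
spool 0 [637.8  -4.8  63.5]
spool 4 [637.8  -4.9  63.3]
jar 0 [556.6  -3.6  46.3]
jar 4 [556.6  -3.5  46. ]
```

View pics/top4.png

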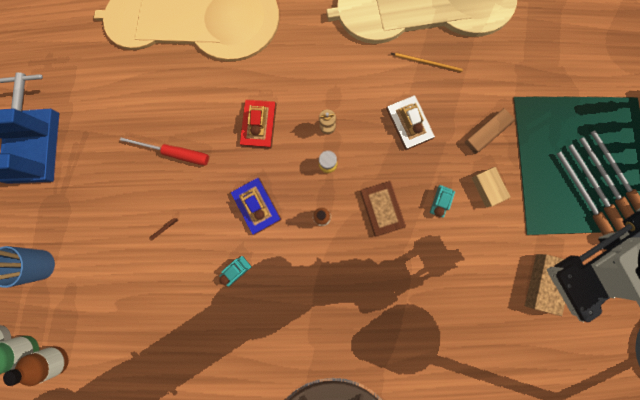

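The picture shows red on red (257,121), white on white (412,120), blue on blue (255,206), and the spare rest empty (382,209). All planes are upright and within about 2 mm and 1° of their rests by the top camera, and the bystanders haven't moved. Handing in.

```bash
python3 -c "
from cell import arm
print(arm.sign_off())"
```

```text
the job is handed in; nothing more can be done
None
```

I handed in the job at about 32 s: each plane sits upright on its own colour rest, within about 2 mm and 1° of centred by the top camera, with the spare rest empty and the bottle, clamp and jar unmoved.

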